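# Clamp the bracket with the slipping cam crank

### The arm

A 7-joint arm with a two-finger parallel gripper is mounted at the origin on the work surface. World frame = base frame: x ahead of the robot, y to its left, z up, the work surface at z = 0. Lengths are in m, angles in rad, forces in N, time in s.
With the tool pointing down it reaches from about 0.4 to 0.9 m from the base axis. Payload 5.5 kg.
Tool frame: the origin (TCP) lies on the centre line of the jaws, within the pads' length; the fingertips stand 19 mm ahead of it and the grasp point (between the pads) is the TCP (ctrl.nose_length is the distance from the TCP to the fingertips, in m); z points along the fingers, y is the line along which they close (so a half turn about z gives the same grasp; the last joint's range is limited). The gripper opens to 85 mm and grips with 20 to 120 N. Pads are 22 mm wide; open, the fingers measure 114 mm over their backs; the gripper's body (76 mm by 85 mm) begins 54 mm behind the grasp point. The pads swing forward as they close: fully open they stand 13 mm farther back than shut.
Start: joints at [-0.891, 0.501, -0.427, 1.55, 0.221, 1.138, -0.21], TCP at [0.263, 0.594, 0.215] pointing down, gripper open.
Joint ranges: [-2.88, 2.88], [-0.31, 2.03], [-1.54, 1.56], [0.2, 2.42], [-1.41, 4.55], [0.19, 2.02], [-2.57, 2.57]. Speed limits (rad/s): [2.57, 2.57, 3.14, 3.14, 3.14, 3.14, 3.14].

### API

Orientations are given as a rotation vector (axis times angle).
In Python, from cell import observe, eyes, ctrl, models gives the robot as it stands. The module is installed in compiled form; this text tells all that it offers.
- The arm moves only by the shell command python3 -m pendant 'ROWS' [OPENING] [FORCE]. ROWS is JSON, a list of rows, each an object of numbers: "x", "y", "z": the shift along the tool's x, y, z in mm; "rx", "ry", "rz": the turn, a rotation vector about the tool's x, y, z in degrees. In form: [{"x": .., "y": .., "z": .., "rx": .., "ry": .., "rz": ..}, ...]. A call has 1 to 20 rows; each row shifts and turns the commanded pose from where the row before left it, along the tool's axes as they then stand; what a row does not reach is not made up. A row lasts 1/8 s, in which the tool goes at most 62.5 mm and 10.7 degrees, less where a joint would pass 70% of its speed; a pose out of reach is approached as far as the arm can. A call with a gripper value outside its range is refused whole. OPENING is the gripper's target within -1 to 1 (shut at 1, half-way at 0, fully open at -1), set as the call begins (- or left out, the last holds). The fingers move at their own pace and stop on an object; FORCE is the grip in N (left out, the last holds). Time passes only in rows, so rows that do not move let the fingers close. It gives the time, the measured TCP pose, the force, the opening and the grip force at its end, in the units of the state.
- observe(): the state, without advancing time (a new reading comes with each control period).
- eyes.capture(name): name is "scene" or "side" or "wrist"; returns the picture (384x512x3 uint8, blue, green, red); there is no depth.
- eyes.camera_params(name): a dict with "camera_matrix" (3x3 intrinsics, pixels), "R" (3x3) and "t" (3): a world point X has camera coordinates R X + t. Camera axes: x right, y down, z forward; pixel columns grow to the right and rows downward; lengths in m; the calibration is good to about 2 mm. A picture is of the moment at which its call begins: read the wrist's pose just before it. camera_params takes no time and is no camera call; for the wrist camera it gives the pose at the moment of the call.
- ctrl.close_job(): hands the job in; it is judged then, once.
Trained networks look in the newest picture that a camera, given by its name, has taken for a name from the list of things; names that differ only in an ending like _2 or _b are one class to them, and where a whole thing is asked for, a point or a joint stands for the part that bears it (a point fixed in the world has none). Each returns a list of dicts, best first, with "conf" (0 to 1); they miss things now and then, are a little off and sometimes report something else, mostly with a low value. They report only what shows in the picture. A call takes as long as a camera call. They do not tell look-alikes from the thing itself.
- models.search_frame(thing, camera): "location" ([x, y, z] in m, in world coordinates, good to about 4 mm: the middle of the surface that is visible of it).
The state is a dict: "time_s": time; "joints": joint angles; "qvel": joint speeds; "effort": joint torques, N m; "tool_pos": TCP position; "ee_rot": TCP orientation; "contact_force": force on the tool from outside, world axes, zero at the start; "wrist_torque": the same for the moment, N m; "width": opening from 0.0 (shut) to 1.0 (fully open); "grip_force": force on a finger pad.
Only numpy, scipy, OpenCV 4.12 (cv2) and the standard library are available. Lean on these libraries where they do the work, as an engineer would, in place of code of your own. Each camera call takes 0.05 s, during which the arm holds its last target. There are 200 camera calls.

### The job

Set the bare aluminium bracket down flat on the plywood board, between the black stops and the red cam, slide it squarely up against all three stops and let go of it. Then turn the crank clockwise until its clutch slips, and stop there without over-tightening. Let go of the crank, the bracket still clamped squarely against its stops, and leave everything else where it is.

Things in the scene. Friction and masses are not known exactly. Their poses are not given: they have to be found in the camera images.
- bracket: The work: bare aluminium motor-mount bracket, about 0.26 kg. Base block 50 (its x) x 80 (its y) x 20 mm high, with an upright square boss 30 x 30 x 28 mm high on its middle (top 48 mm above the underside). Origin: centre of the underside, z up. Either way round is the same. Loose on the table left or right of the board, within 0.7 rad of straight.
- board: Perforated plywood board 280 (x) x 250 (y) x 20 mm, fixed on the table. Origin: centre of its underside, z up. The dark spots are flush and have no use here. It carries the three stops and the cam clamp.
- side_stop (a point): Foot of the round black side stop (18 mm across, 16 mm high) on the board's top face, 49 mm to -y and 14 mm to -x of the home point. It meets the bracket's -y end (half length 40 mm).
- back_stops (a point): Midway between the feet of the two round black back stops (each 18 mm across, 16 mm high, 30 mm to either side in y), on the board's top face, 34 mm to +x of the home point. They meet the bracket's +x long side. A black bar 6 mm high stands just behind them.
- home (a point): The point on the board's top face where the bracket's origin lies when it is up against all three stops. Its axes are the board's: x from the cam to the two back stops, y to the left, z up. The bracket must lie with its x along this x (either way round).
- clamp: Cam clamp fixed on the board, to -x of the home point; its place varies by some mm. Origin: on its vertical axis, at the board's top face; axes as the board's. A round red eccentric cam (52 mm across, centre 14 mm off the axis, 4 to 17 mm above the board) pushes the bracket to +x and drags it a little to -y when tightened, but does not seat a bracket left short of its stops. At the start it clears a bracket at home by 4 mm or more.
- hub (a point): On the clamp's axis, 50 mm above the board top (top of the crank's 30 mm blue hub). The flat steel arm runs from here, 37 to 47 mm above the board, to under the grip; it starts pointing away from the home point. Crank and cam turn together with little drag (0.18 N m, 1 to 3 N at the grip) until the cam is tight, after 0.3 to 1.4 rad, not known beforehand. Let go, the cam stays.
- clutch (a point): Same axis, 42 mm above the board: the torque-limiting clutch between crank and cam. Once the cam is tight the pull at the grip climbs until the clutch slips at 0.75 N m (10 to 12 N at the grip), and then stays level. It slips for only 0.22 rad (14 mm at the grip); turned farther, the crank locks to the cam and over-tightens. This point does not turn.
- cam_pin (a point): Top of a small steel pin at the centre of the red cam disc, 20 mm above the board, partly under the hub; the pin spins loosely in its hole, so its own yaw says nothing. Seen from above it is 14 mm from the clamp's axis and 72.3 mm from the grip's axis while crank and cam turn as one; this shrinks to 69.6 mm over the clutch's whole slip, hardly more than the poses' noise.
- knob (a point): Middle of the crank's upright black grip, a cylinder 20 mm across and 45 mm tall that spins freely on its own vertical pin, so that it can be held without turning the hand. The point lies on its axis, 28 mm above its foot, 17 mm below its top, 78 mm above the board top and 65 mm from the clamp's axis. Tighten clockwise as seen from above.
- finished: A finished bracket, painted blue, of the same shape as the work, on the other side of the board. Leave it.
- driver: Red screwdriver lying beyond the left end of the board. Leave it.
- spanner: Steel spanner lying beyond the right end of the board. Leave it.
- oil: Small yellow bottle, 44 mm across, 120 mm tall, right of the robot. Leave it.
- spare_dog: Spare black plastic stop, 28 mm across, 30 mm tall, at the left. Leave it.
- billet: Upright aluminium billet, 40 mm across, 50 mm tall, right of the robot. Leave it.
Things that resemble listed ones, but are neither listed nor needed, are in the scene too. What is shaped like the bracket but orange or purple is not meant.

How it is judged:
On the way, in this order (a step that is already met when the one before it is completed fails the run):
1. the bracket lies flat on the board up against the stops, the cam still slack: within 4 mm of home in x and y, let go (x of bracket in the frame of home between -0.004 and 0.004 m and y of bracket in the frame of home between -0.004 and 0.004 m and z of bracket in the frame of home below 0.003 m and angle between bracket's own z axis and vertical below 0.05 rad and angle between the x axis of bracket and the x axis of home, either way round below 0.06 rad and contact force between the fingers and bracket below 0.1 N and contact force between clamp and bracket below 2 N), for 0.2 s.
2. the crank is turned until the cam is tight (more than 12 N on the bracket) and the clutch has slipped by 0.05 rad or more (grip axis and cam pin within 71.7 mm of each other, seen from above) (x of bracket in the frame of home between -0.003 and 0.003 m and y of bracket in the frame of home between -0.003 and 0.003 m and horizontal distance between knob and cam_pin below 0.0717 m and contact force between clamp and bracket above 12 N), for 0.1 s.
At the end, for the whole second after the job is handed in: The bracket lies flat on the board, within 3 mm of home in x and y and square to within 0.05 rad, at rest and let go, with the cam pressing on it with 5 to 35 N, and the clutch still stands slipped (grip axis and cam pin within 71.8 mm of each other, seen from above) (x of bracket in the frame of home between -0.003 and 0.003 m and y of bracket in the frame of home between -0.003 and 0.003 m and z of bracket in the frame of home below 0.003 m and angle between bracket's own z axis and vertical below 0.05 rad and angle between the x axis of bracket and the x axis of home, either way round below 0.05 rad and contact force between clamp and bracket between 5 and 35 N and contact force between the fingers and bracket below 0.1 N and horizontal distance between knob and cam_pin below 0.0718 m and linear speed of bracket below 0.01 m/s); the robot touches nothing.
It fails at once if the cam over-tightened: more than 35 N on the bracket (contact force between clamp and bracket above 35 N).
It fails at once if another loose thing shifted by more than 15 mm (distance of any of finished, driver, spanner, oil, spare_dog, billet from where it was at the start of the episode above 0.015 m).
It also fails if it takes over 58 s, if anything falls off the work surface, if the arm or the gripper's body presses on something with over 40 N, if the wrist force passes 120 N, or if a joint passes its speed limit or range.

## Working session

There is one attempt and no reset: what is moved stays moved. The work goes in short steps, Python scripts to look and compute and a shell command to move; the robot and the scene stay as the last step left them, time stands still between calls to the robot, and variables do not carry over. Pictures are saved under pics/ and viewed, at most 10 in all, crops included, and the job is handed in when it is done.

```bash
mkdir -p pics; cat > h.py <<'E'
import numpy as np, cv2
from scipy.spatial.transform import Rotation as Ro
from cell import observe, eyes, ctrl, models
def ray(cam,u,v,z,P=None):
    P=P or eyes.camera_params(cam);K=np.array(P["camera_matrix"]);R=np.array(P["R"]);t=np.array(P["t"]).ravel()
    d=R.T@np.linalg.inv(K)@np.array([u,v,1.]);c=-R.T@t
    return c+d*(z-c[2])/d[2]
def proj(cam,X,P=None):
    P=P or eyes.camera_params(cam);K=np.array(P["camera_matrix"]);R=np.array(P["R"]);t=np.array(P["t"]).ravel()
    p=K@(R@np.array(X)+t);return p[:2]/p[2]
E
python3 - <<'E'
from h import *
s=observe();print({k:np.round(v,3) for k,v in s.items()})
for c in("scene","side","wrist"):
    im=eyes.capture(c);cv2.imwrite(f"pics/{c}0.png",im)
    P=eyes.camera_params(c);print(c,np.round(-np.array(P["R"]).T@np.array(P["t"]).ravel(),3),np.round(P["R"],2).tolist(),np.array(P["camera_matrix"])[0,0])
for th in("bracket","board","side_stop","back_stops","clamp","hub","cam_pin","knob","finished"):
    for c in("scene","side"):
        print(th,c,[(np.round(d["location"],3).tolist(),round(d["conf"],2)) for d in models.search_frame(th,c)[:4]])
a=cv2.imread("pics/scene0.png");cv2.imwrite("pics/s0.png",cv2.resize(a,(800,600)))
E
```

```text
{'time_s': np.float64(0.0), 'joints': array([-0.891,  0.502, -0.427,  1.551,  0.221,  1.138, -0.21 ]), 'qvel': array([ 0.001, -0.001,  0.   ,  0.002, -0.001,  0.001, -0.   ]), 'effort': array([-1.0000e-03, -5.6950e+01, -5.8170e+00, -2.8093e+01,  1.0000e-02,
        1.2000e-02, -0.0000e+00]), 'tool_pos': array([0.263, 0.594, 0.214]), 'ee_rot': array([-6.500e-01, -3.073e+00,  3.000e-03]), 'contact_force': array([-0.444,  0.008,  0.028]), 'wrist_torque': array([ 0.014, -0.005,  0.035]), 'grip_force': np.float64(0.0), 'width': np.float64(1.001)}
scene [ 1.237 -0.211  1.008] [[0.31, 0.95, -0.02], [0.73, -0.25, -0.64], [-0.61, 0.18, -0.77]] 364.21643485886517
side [ 0.466 -0.775  0.989] [[1.0, -0.06, 0.0], [-0.05, -0.76, -0.65], [0.04, 0.65, -0.76]] 402.3443873494997
wrist [0.189 0.625 0.374] [[0.4, 0.91, -0.0], [0.87, -0.38, 0.32], [0.29, -0.13, -0.95]] 344.6239288392564
bracket scene [([0.54, -0.481, 0.018], 0.85), ([0.535, -0.357, 0.018], 0.83), ([0.524, -0.222, 0.018], 0.79)]
bracket side [([0.527, -0.499, 0.016], 0.94), ([0.514, -0.24, 0.018], 0.9), ([0.523, -0.37, 0.02], 0.75)]
board scene [([0.59, 0.041, 0.02], 0.63)]
board side [([0.566, 0.017, 0.017], 0.6), ([0.667, 0.321, 0.02], 0.52)]
side_stop scene [([0.59, 0.041, 0.022], 0.66)]
side_stop side [([0.57, 0.014, 0.018], 0.61)]
back_stops scene [([0.59, 0.039, 0.019], 0.86)]
back_stops side []
clamp scene [([0.524, 0.021, 0.07], 0.8)]
clamp side [([0.514, 0.018, 0.068], 0.86)]
hub scene [([0.527, 0.027, 0.067], 0.67)]
hub side [([0.515, 0.023, 0.063], 0.73)]
cam_pin scene []
cam_pin side []
knob scene [([0.719, -0.33, 0.007], 0.52), ([0.592, 0.039, 0.021], 0.39)]
knob side [([0.57, 0.015, 0.018], 0.36)]
finished scene [([0.476, 0.356, 0.024], 0.84)]
finished side [([0.466, 0.35, 0.018], 0.83)]
```

View pics/s0.png

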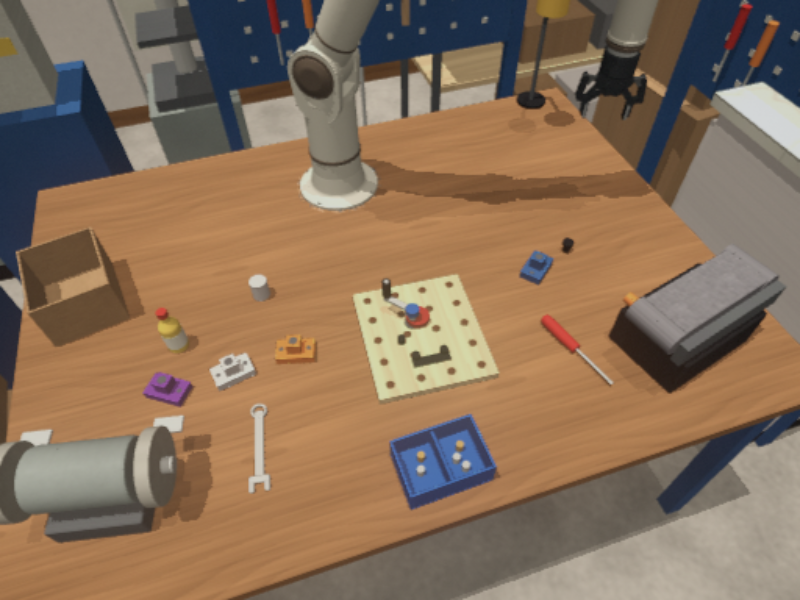

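The aluminium bracket is most likely the bare grey one at (232,368) in the 800-px picture. Look-alikes are purple at (168,387), orange at (295,348) and blue (finished) at (537,265). The board is in the middle, and the crank's black grip is at (386,288). I'll move over the board and check with close views.

```bash
cat >> h.py <<'E'
def tool():
    s=observe();return np.array(s["tool_pos"]),Ro.from_rotvec(s["ee_rot"]),s
def plan(x,y,z,yawy=None):
    """tool-frame shift (mm) to a goal; yawy = wanted heading of tool y (rad from world y, mod pi)"""
    p,R,s=tool();d=R.inv().apply(np.array([x,y,z])-p)*1e3
    ty=R.apply([0,1,0]);h=np.arctan2(-ty[0],ty[1])
    o=""
    if yawy is not None:
        e=(yawy-h+np.pi/2)%np.pi-np.pi/2;o=f" rz {np.degrees(-e):.1f}"
    print("shift",np.round(d,1),"heading",round(h,3),o,"t",round(float(s["time_s"]),2))
E
python3 - <<'E'
from h import *
a=cv2.imread("pics/scene0.png");b=a[200:270,90:220];c=a[170:270,215:325]
cv2.imwrite("pics/c0.png",np.hstack([cv2.resize(b,(400,215)),cv2.resize(c,(400,364))[:215*0+364][:215]]) if 0 else cv2.resize(b,(780,420)))
E
python3 -m pendant '[{"x":-16,"y":-12,"z":-7},{"x":-32,"y":-23,"z":-7},{"x":-32,"y":-23,"z":-7},{"x":-32,"y":-23,"z":-7},{"x":-32,"y":-23,"z":-7},{"x":-32,"y":-23,"z":-7},{"x":-32,"y":-23,"z":-7},{"x":-32,"y":-23,"z":-7},{"x":-32,"y":-23,"z":-7},{"x":-32,"y":-23,"z":-7},{"x":-32,"y":-23,"z":-7},{"x":-32,"y":-23,"z":-7},{"x":-32,"y":-23,"z":-7},{"x":-32,"y":-23,"z":-7},{"x":-32,"y":-23,"z":-7},{"x":-32,"y":-23,"z":-7},{"x":-16,"y":-12,"z":-3},{}]' -1
python3 - <<'E'
from h import *
import json
P=eyes.camera_params("wrist");im=eyes.capture("wrist");cv2.imwrite("pics/w1.png",im)
json.dump({k:np.array(v).tolist() for k,v in P.items() if k in("camera_matrix","R","t")},open("w1.json","w"))
for th in("board","side_stop","back_stops","clamp","hub","cam_pin","knob"):
    print(th,[(np.round(d["location"],4).tolist(),round(d["conf"],2)) for d in models.search_frame(th,"wrist")[:3]])
cv2.imwrite("pics/w1b.png",cv2.resize(im,(800,600)))
E
```

```text
board []
side_stop []
back_stops []
clamp []
hub []
cam_pin []
knob []invalid input
```

View pics/c0.png

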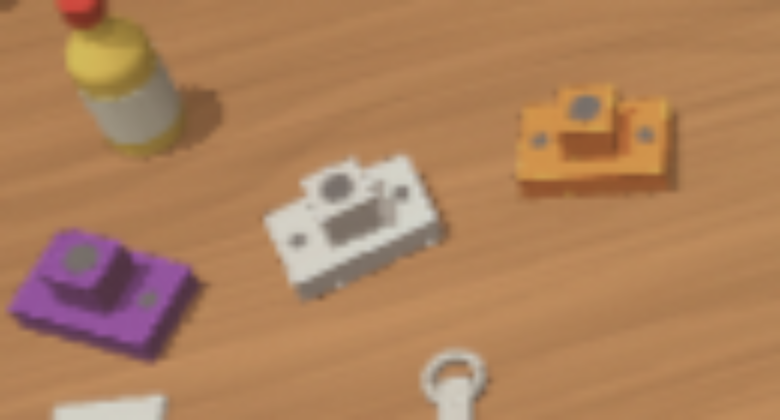

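View pics/w1b.png

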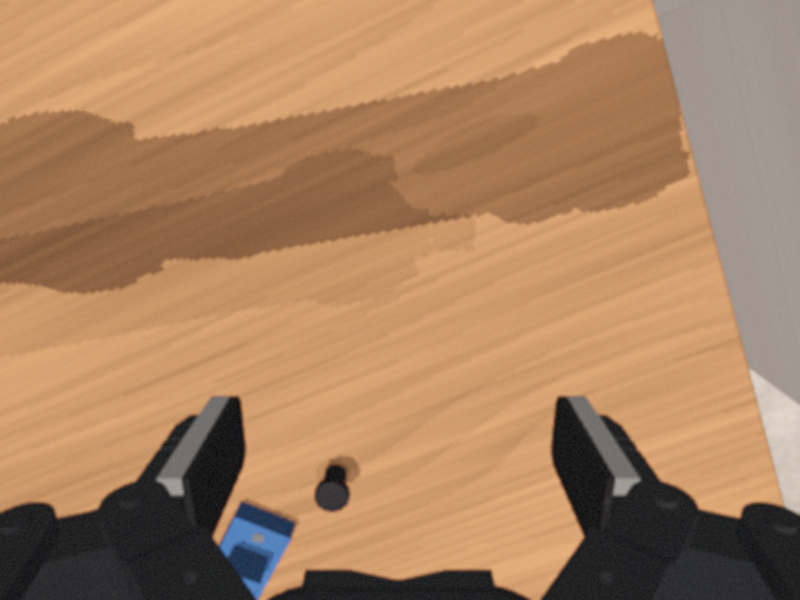

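The crop confirms the bare grey-white bracket in the middle (800-px picture at 232,368), with purple to its left and orange to its right. The wrist view is still from the start pose because the pendant refused the empty row.

```bash

python3 -m pendant '[{"x":-16,"y":-12,"z":-7},{"x":-32,"y":-23,"z":-7},{"x":-32,"y":-23,"z":-7},{"x":-32,"y":-23,"z":-7},{"x":-32,"y":-23,"z":-7},{"x":-32,"y":-23,"z":-7},{"x":-32,"y":-23,"z":-7},{"x":-32,"y":-23,"z":-7},{"x":-32,"y":-23,"z":-7},{"x":-32,"y":-23,"z":-7},{"x":-32,"y":-23,"z":-7},{"x":-32,"y":-23,"z":-7},{"x":-32,"y":-23,"z":-7},{"x":-32,"y":-23,"z":-7},{"x":-32,"y":-23,"z":-7},{"x":-32,"y":-23,"z":-7},{"x":-16,"y":-12,"z":-3},{"x":0},{"x":0}]' -1
cat > look.py <<'E'
import sys,json
from h import *
n=sys.argv[1]
P=eyes.camera_params("wrist");im=eyes.capture("wrist");cv2.imwrite(f"pics/{n}.png",im)
json.dump({k:np.array(v).tolist() for k,v in P.items() if k in("camera_matrix","R","t")},open(n+".json","w"))
for th in sys.argv[2:]:
    print(th,[(np.round(d["location"],4).tolist(),round(d["conf"],2)) for d in models.search_frame(th,"wrist")[:3]])
cv2.imwrite(f"pics/{n}b.png",cv2.resize(im,(800,600)))
p,R,s=tool();print(p,s["ee_rot"],s["time_s"])
E
python3 look.py w2 side_stop back_stops hub cam_pin knob
```

```text
side_stop []
back_stops []
hub []
cam_pin []
knob []
[0.26311935 0.59437572 0.21463427] [-6.49988369e-01 -3.07360682e+00 -9.38932273e-05] 1.75invalid input
```

View pics/w2b.png

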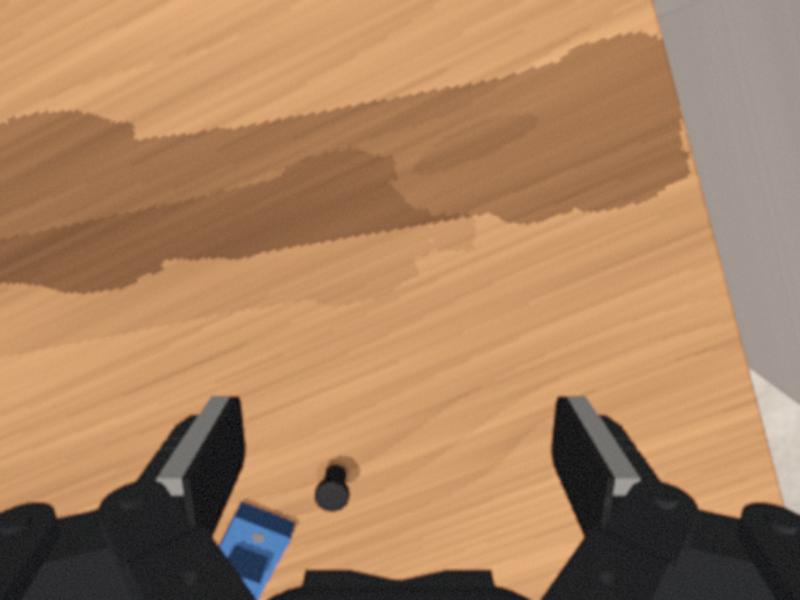

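The robot hasn't moved, so the rows probably need all six keys.

```bash

python3 -m pendant '[{"x":-16,"y":-12,"z":-7,"rx":0,"ry":0,"rz":0},{"x":-32,"y":-23,"z":-7,"rx":0,"ry":0,"rz":0},{"x":-32,"y":-23,"z":-7,"rx":0,"ry":0,"rz":0},{"x":-32,"y":-23,"z":-7,"rx":0,"ry":0,"rz":0},{"x":-32,"y":-23,"z":-7,"rx":0,"ry":0,"rz":0},{"x":-32,"y":-23,"z":-7,"rx":0,"ry":0,"rz":0},{"x":-32,"y":-23,"z":-7,"rx":0,"ry":0,"rz":0},{"x":-32,"y":-23,"z":-7,"rx":0,"ry":0,"rz":0},{"x":-32,"y":-23,"z":-7,"rx":0,"ry":0,"rz":0},{"x":-32,"y":-23,"z":-7,"rx":0,"ry":0,"rz":0},{"x":-32,"y":-23,"z":-7,"rx":0,"ry":0,"rz":0},{"x":-32,"y":-23,"z":-7,"rx":0,"ry":0,"rz":0},{"x":-32,"y":-23,"z":-7,"rx":0,"ry":0,"rz":0},{"x":-32,"y":-23,"z":-7,"rx":0,"ry":0,"rz":0},{"x":-32,"y":-23,"z":-7,"rx":0,"ry":0,"rz":0},{"x":-32,"y":-23,"z":-7,"rx":0,"ry":0,"rz":0},{"x":-16,"y":-12,"z":-3,"rx":0,"ry":0,"rz":0},{"x":0,"y":0,"z":0,"rx":0,"ry":0,"rz":0}]' -1 && python3 look.py w2 side_stop back_stops hub cam_pin knob
```

```text
time_s: 4.0
tool_pos: [0.5819, 0.0479, 0.3297]
ee_rot: [0.655, 3.072, -0.0]
contact_force: [-1.2, 0.6, -0.5]
width: 1.0
grip_force: 0.0
side_stop [([0.5508, 0.0523, 0.0187], 0.64)]
back_stops [([0.5524, 0.0502, 0.0172], 0.66)]
hub [([0.5536, 0.0522, 0.0169], 0.68), ([0.5147, 0.0336, 0.0682], 0.65)]
cam_pin [([0.5535, 0.0518, 0.0195], 0.44)]
knob [([0.4767, -0.0069, 0.1196], 0.61)]
[0.58127433 0.05144022 0.32950709] [-6.45691644e-01 -3.07396850e+00 -6.51428798e-04] 4.3
```

View pics/w2b.png

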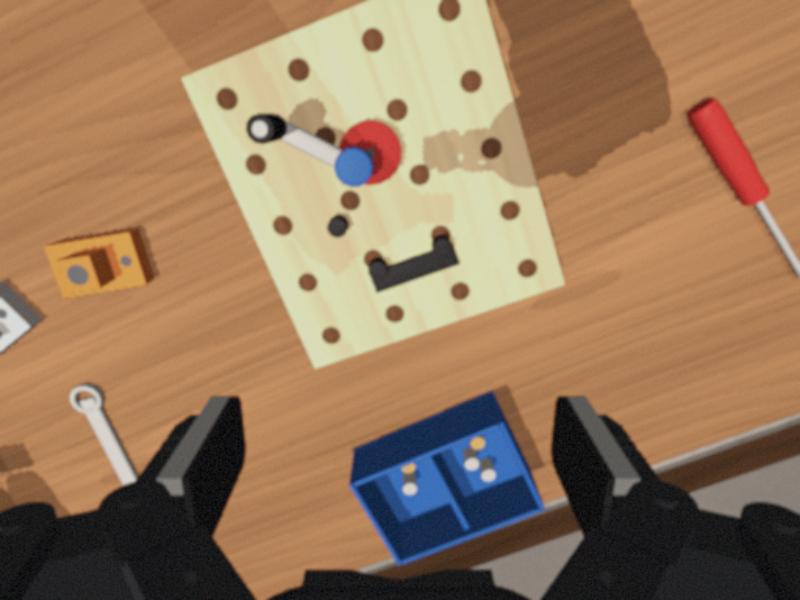

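The wrist picture (800 px) shows the board with these features:
- Grip top at (262,129).
- Blue hub at (354,166).
- Red cam at (370,152).
- Side stop at (338,225).
- Back stops at (378,270) and (441,240), joined by the black bar.
- The aluminium bracket at the left edge, at (10,320).

```bash
cat > meas.py <<'E'
from h import *
import json
im=cv2.imread("pics/w2.png");P=json.load(open("w2.json"))
hsv=cv2.cvtColor(im,cv2.COLOR_BGR2HSV);H,S,V=cv2.split(hsv)
# board edges: pale-yellow mask
m=((H>18)&(H<40)&(S>30)&(S<110)&(V>140)).astype(np.uint8)
m=cv2.morphologyEx(m,cv2.MORPH_CLOSE,np.ones((15,15)))
n,l,st,c=cv2.connectedComponentsWithStats(m);k=1+np.argmax(st[1:,4]);b=(l==k)
print("board box",st[k])
# left edge: per row first px ; lower edge: per column last px
L=[];[L.append(ray("wrist",np.nonzero(b[r])[0][0],r,.02,P)) for r in range(60,225)]
D=[];[D.append(ray("wrist",cc,np.nonzero(b[:,cc])[0][-1],.02,P)) for cc in range(210,352)]
for nm,q in(("left(-y) edge",L),("low(+x) edge",D)):
    q=np.array(q)[:,:2].astype(np.float32);v=cv2.fitLine(q,cv2.DIST_HUBER,0,.001,.001).ravel();print(nm,np.round(v,4),"ang",round(float(np.degrees(np.arctan2(v[1],v[0]))),2))
for nm,mm in(("dark",(V<60)),("blue",(H>100)&(H<125)&(S>110)&(V>70)),("red",((H<6)|(H>174))&(S>150)&(V>80))):
    n,l,st,c=cv2.connectedComponentsWithStats((mm[:240]).astype(np.uint8))
    for i in range(1,n):
        if st[i,4]>40 and 110<c[i,0]<360: print(nm,st[i],np.round(c[i],1),"z.028",np.round(ray("wrist",*c[i],.028,P)[:2],4),"z.07",np.round(ray("wrist",*c[i],.070,P)[:2],4),"z.1",np.round(ray("wrist",*c[i],.09,P)[:2],4))
print("grip top",ray("wrist",262*.64,128*.64,.115,P)[:2])
crop=im[70:200,120:310];cv2.imwrite("pics/crop2.png",cv2.resize(crop,(798,546),interpolation=cv2.INTER_CUBIC))
E
python3 meas.py
```

```text
board box [  116     0   245   236 35352]
left(-y) edge [ 0.9977 -0.0684  0.5415 -0.0803] ang -3.92
low(+x) edge [0.0677 0.9977 0.6985 0.0318] ang 86.12
dark [166  74  17  16 145] [175.8  80.9] z.028 [ 0.4778 -0.0178] z.07 [ 0.4806 -0.0089] z.1 [ 0.4819 -0.0047]
dark [241 151  51  34 308] [275.  167.1] z.028 [0.6348 0.0537] z.07 [0.6233 0.056 ] z.1 [0.6178 0.0572]
dark [237 165  14  16  68] [243.8 171.7] z.028 [0.6233 0.0115] z.07 [0.6128 0.0176] z.1 [0.6078 0.0206]
blue [215  95  23  24 438] [226.1 106.1] z.028 [0.5325 0.0275] z.07 [0.5303 0.0323] z.1 [0.5292 0.0345]
red [218  78  38  39 792] [240.4  93.7] z.028 [0.526  0.0512] z.07 [0.5243 0.0537] z.1 [0.5235 0.0549]
grip top [ 0.4809504  -0.00764562]
```

View pics/crop2.png

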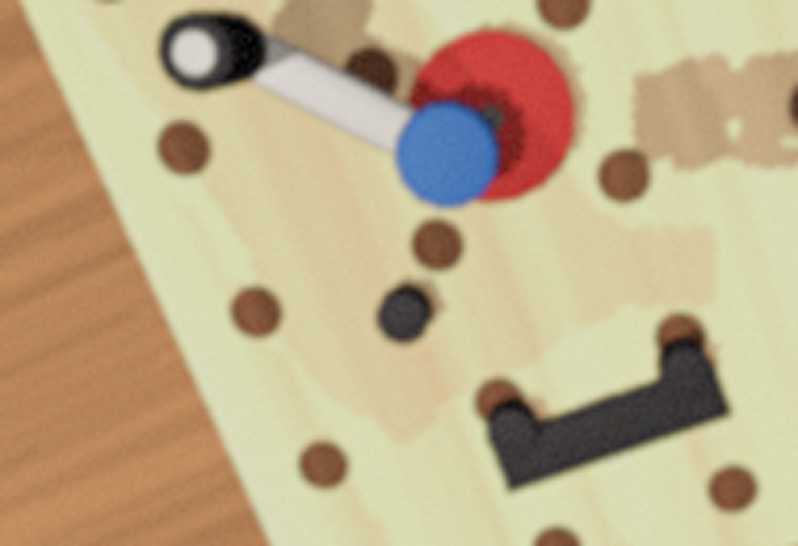

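The crop (4.2x, offset 120,70) shows:
- Side stop top at (402,314).
- Back stops at about (513,425) and (685,362).
- Hub at (447,153).
- Cam pin at (491,115).
- Grip top at (193,53).

```bash
cat > m2.py <<'E'
from h import *
import json
P=json.load(open("w2.json"));f=lambda u,v,z:ray("wrist",120+u/4.2,70+v/4.2,z,P)[:2]
bx=np.array([.9977,-.068]);by=np.array([.068,.9977])
ss=f(404,312,.030);b1=f(513,425,.036);b2=f(685,362,.036);hub=f(447,153,.07);pin=f(491,115,.04);g=f(193,53,.115)
print("ss",ss,"back",b1,b2,"|",np.linalg.norm(b2-b1),"hub",hub,"pin",pin,np.linalg.norm(pin-hub),"grip",g,np.linalg.norm(g-hub),"pin-grip",np.linalg.norm(g-pin))
h=ss+.049*by+.014*bx;h2=(b1+b2)/2-.034*bx
print("home",h,h2,"hub in home frame",(hub-h)@bx,(hub-h)@by, "grip rel hub",(g-hub)@bx,(g-hub)@by)
a=cv2.imread("pics/scene0.png")
# bracket in scene view : base-top corners from the 6x crop (origin 90,200)
for u,v in((265,215),(408,155),(440,220),(305,280)): print(np.round(ray("scene",90+u/6,200+v/6,.020),4))
print("boss top",ray("scene",90+336/6,200+187/6,.048))
E
python3 m2.py; python3 -c "
from h import *
plan(0.52,-0.33,0.30)"
```

```text
ss [ 0.57254448 -0.00627107] back [0.61966188 0.01087533] [0.62305268 0.07007842] | 0.059300114694604375 hub [0.53082259 0.03239295] pin [0.52774766 0.04598219] 0.01393279196167145 grip [ 0.48083133 -0.00962278] 0.06530273717332001 pin-grip 0.07275338147866521
home [0.58984428 0.04166423] [0.58743548 0.04278888] hub in home frame -0.05825549658170647 -0.013263429904854324 grip rel hub -0.04701920929874514 -0.045318498926103755
[ 0.5111 -0.3998  0.02  ]
[ 0.4967 -0.3211  0.02  ]
[ 0.5441 -0.3109  0.02  ]
[ 0.5586 -0.3841  0.02  ]
boss top [ 0.52595287 -0.35699225  0.048     ]
shift [ -97.4 -373.9   29.3] heading -0.414  t 4.3
```

Home is about (0.5886, 0.0422) with board yaw -0.068, and both estimates agree. The bracket is at about (0.527,-0.355) with yaw +0.185.

```bash

python3 -m pendant '[{"x":-6,"y":-20,"z":6,"rx":0,"ry":0,"rz":0},{"x":-12,"y":-40,"z":13,"rx":0,"ry":0,"rz":0},{"x":-12,"y":-40,"z":13,"rx":0,"ry":0,"rz":0},{"x":-12,"y":-40,"z":13,"rx":0,"ry":0,"rz":0},{"x":-12,"y":-40,"z":13,"rx":0,"ry":0,"rz":0},{"x":-12,"y":-40,"z":13,"rx":0,"ry":0,"rz":0},{"x":-12,"y":-40,"z":13,"rx":0,"ry":0,"rz":0},{"x":-12,"y":-40,"z":13,"rx":0,"ry":0,"rz":0},{"x":-12,"y":-40,"z":13,"rx":0,"ry":0,"rz":0},{"x":-12,"y":-40,"z":13,"rx":0,"ry":0,"rz":0},{"x":-6,"y":-14,"z":6,"rx":0,"ry":0,"rz":0},{"x":0,"y":0,"z":0,"rx":0,"ry":0,"rz":-8.5},{"x":0,"y":0,"z":0,"rx":0,"ry":0,"rz":-8.5},{"x":0,"y":0,"z":0,"rx":0,"ry":0,"rz":-8.5},{"x":0,"y":0,"z":0,"rx":0,"ry":0,"rz":-8.5},{"x":0,"y":0,"z":0,"rx":0,"ry":0,"rz":0},{"x":0,"y":0,"z":0,"rx":0,"ry":0,"rz":0}]' && python3 look.py w3 bracket && python3 -c "
from h import *
plan(0.527,-0.355,0.10,.185)
im=cv2.imread('pics/w3.png');hsv=cv2.cvtColor(im,cv2.COLOR_BGR2HSV);H,S,V=cv2.split(hsv)
cv2.imwrite('pics/w3m.png',cv2.resize(im,(800,600)))"
```

```text
time_s: 6.42
tool_pos: [0.5327, -0.3582, 0.2007]
ee_rot: [-0.275, 3.129, 0.001]
contact_force: [0.5, 0.3, -0.3]
width: 1.0
grip_force: 0.0
bracket [([0.519, -0.4844, 0.021], 0.98), ([0.5237, -0.3643, 0.0199], 0.79), ([0.5129, -0.2332, 0.0208], 0.71)]
[ 0.53241146 -0.35862117  0.20064133] [-2.75417552e-01  3.12945167e+00  2.53195112e-04] 6.525
shift [  4.7   4.5 100.6] heading 0.176  rz -0.5 t 6.53
```

View pics/w3b.png

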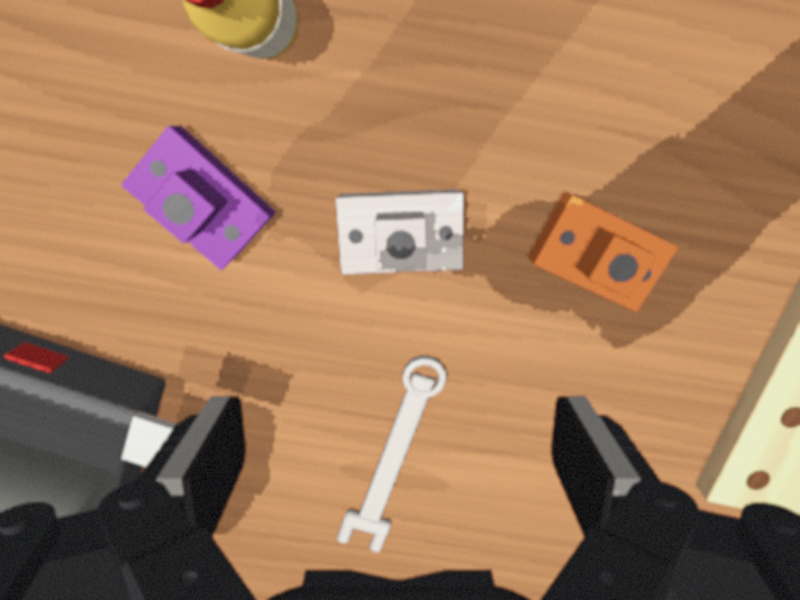

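The bracket's base-top corners are at about (337,197), (463,192), (463,270) and (343,273), and the boss hole is at (401,244). The orange one at (605,252) and the purple one at (190,200) are clear of the fingers.

```bash
python3 - <<'E'
from h import *
import json
P=json.load(open("w3.json"));f=lambda u,v,z:ray("wrist",u*.64,v*.64,z,P)[:2]
q=[f(337,197,.02),f(463,192,.02),f(463,270,.02),f(343,273,.02)]
b=f(401,244,.048);print(np.round(q,4).tolist(),"mean",np.mean(q,0),"boss",b)
for a,c in((0,1),(3,2)): d=q[c]-q[a];print("yaw",np.arctan2(-d[0],d[1]),np.linalg.norm(d))
im=cv2.imread("pics/w3.png");hsv=cv2.cvtColor(im,cv2.COLOR_BGR2HSV)
m=(hsv[...,1]<50).astype(np.uint8);n,l,st,c=cv2.connectedComponentsWithStats(m);k=l[int(210*.64),int(400*.64)]
print(st[k]);pts=np.argwhere(l==k)[:,::-1].astype(np.float32);print(cv2.minAreaRect(pts))
w=np.array([f(u/.64,v/.64,.02) for u,v in cv2.boxPoints(cv2.minAreaRect(pts))]);print(w.mean(0),w.round(4).tolist())
g=.5*(np.mean(q,0)+b);plan(b[0],b[1],.043,.18)
E
```

```text
[[0.5101, -0.403], [0.4932, -0.3255], [0.543, -0.3147], [0.5589, -0.3922]] mean [ 0.52628027 -0.35884678] boss [ 0.52629896 -0.35933572]
yaw 0.21498381590866533 0.07930627015839214
yaw 0.20146974674890045 0.07907682936354332
[ 215  122   82   54 4043]
((256.266357421875, 148.1149444580078), (50.919132232666016, 81.54515838623047), 87.43623352050781)
[ 0.5254312  -0.35972576] [[0.5088, -0.4045], [0.4913, -0.3264], [0.5416, -0.3131], [0.5601, -0.3949]]
shift [  6.2   0.3 157.6] heading 0.176  rz -0.3 t 6.53
```

```bash

python3 -m pendant '[{"x":6,"y":0,"z":10,"rx":0,"ry":0,"rz":-1.8},{"x":0,"y":0,"z":25,"rx":0,"ry":0,"rz":0},{"x":0,"y":0,"z":30,"rx":0,"ry":0,"rz":0},{"x":0,"y":0,"z":30,"rx":0,"ry":0,"rz":0},{"x":0,"y":0,"z":30,"rx":0,"ry":0,"rz":0},{"x":0,"y":0,"z":22,"rx":0,"ry":0,"rz":0},{"x":0,"y":0,"z":11,"rx":0,"ry":0,"rz":0},{"x":0,"y":0,"z":0,"rx":0,"ry":0,"rz":0}]' -0.3 && python3 -m pendant '[{"x":0,"y":0,"z":0,"rx":0,"ry":0,"rz":0},{"x":0,"y":0,"z":0,"rx":0,"ry":0,"rz":0},{"x":0,"y":0,"z":0,"rx":0,"ry":0,"rz":0},{"x":0,"y":0,"z":0,"rx":0,"ry":0,"rz":0},{"x":0,"y":0,"z":0,"rx":0,"ry":0,"rz":0},{"x":0,"y":0,"z":0,"rx":0,"ry":0,"rz":0}]' 1 50; python3 -c "
from h import *
plan(.5263,-.359,.042,.208)"
```

```text
time_s: 7.52
tool_pos: [0.5254, -0.3599, 0.0416]
ee_rot: [0.326, -3.123, -0.002]
contact_force: [0.2, -0.1, -0.1]
width: 0.651
grip_force: 0.0
time_s: 8.28
tool_pos: [0.5262, -0.3602, 0.0426]
ee_rot: [0.326, -3.125, -0.0]
contact_force: [-0.8, -0.1, -0.6]
width: 0.001
grip_force: 0.0
shift [-0.3  1.2  0.6] heading 0.208  rz 0.0 t 8.28
```

The gripper closed on nothing, so I'll look from both cameras in one composite.

```bash
python3 - <<'E'
from h import *
import json
w=eyes.capture("wrist");s=eyes.capture("side")
cv2.imwrite("pics/s4.png",s);cv2.imwrite("pics/w4.png",w)
u,v=proj("side",[.526,-.359,.03]).astype(int);print(u,v)
c=s[max(v-60,0):v+60,max(u-80,0):u+80]
cv2.imwrite("pics/v4.png",np.hstack([cv2.resize(w,(400,300)),cv2.resize(c,(400,300))]))
print(models.search_frame("bracket","side"),ctrl.nose_length)
E
```

```text
257 309
[{'location': [0.5166, -0.3765, 0.0189], 'conf': 0.67}, {'location': [0.5275, -0.4981, 0.0182], 'conf': 0.63}, {'location': [0.4898, -0.2555, 0.0225], 'conf': 0.41}] 0.019
```

View pics/v4.png

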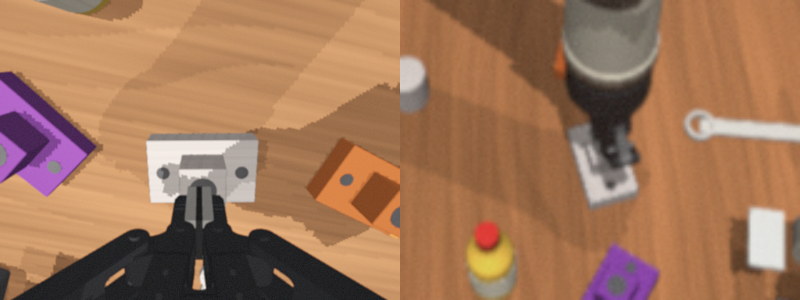

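The fingers have shut on the +x side of the boss. I'll measure where the bracket is now.

```bash
python3 - <<'E'
from h import *
P=eyes.camera_params("wrist");f=lambda u,v,z:ray("wrist",u*1.28,v*1.28,z,P)[:2]
q=[f(147,143,.02),f(257,138,.02),f(257,200,.02),f(150,203,.02)]
print(np.round(q,4).tolist(),np.mean(q,0));p,R,s=tool()
print("tcp px/1.28",proj("wrist",p,P)/1.28,"tip",proj("wrist",p-[0,0,.019],P)/1.28,p)
for z in(.0,.02,.048):print(z,proj("wrist",[.5263,-.359,z],P)/1.28)
m=models.search_frame("bracket","wrist");print([(np.round(d["location"],4),d["conf"]) for d in m])
w=cv2.imread("pics/w4.png")[150:310,150:370];cv2.imwrite("pics/v5.png",cv2.resize(w,(792,576),interpolation=cv2.INTER_CUBIC))
E
```

```text
[[0.5122, -0.403], [0.4924, -0.3274], [0.5403, -0.3138], [0.5598, -0.3936]] [ 0.52618209 -0.35942641]
tcp px/1.28 [201.97177066 186.01435256] tip [201.66980767 173.98513723] [ 0.52618311 -0.36020243  0.04250625]
0.0 [202.78761384 162.27386486]
0.02 [203.17773619 172.45434902]
0.048 [203.86809    190.46955863]
[(array([ 0.5173, -0.3638,  0.0176]), 0.89), (array([ 0.5144, -0.2397,  0.019 ]), 0.8), (array([ 0.5189, -0.4768,  0.0187]), 0.58)]
```

View pics/v5.png

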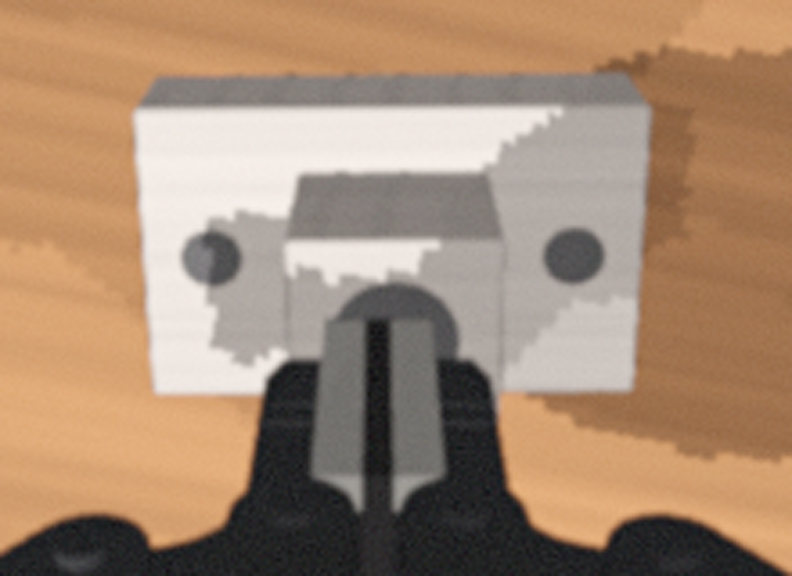

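```bash
python3 - <<'E'
from h import *
P=eyes.camera_params("wrist");p,R,s=tool();tx=R.apply([1,0,0]);print(tx)
for z in(.015,.02,.025,.03,.035,.04,.045,.05,.055,.06,.065,.07,.075,.08):
    a=proj("wrist",[*(p+.011*tx)[:2],z],P);print(z,np.round((a-150)*3.6))
E
```

```text
[-9.78427815e-01 -2.06588985e-01  5.12646319e-05]
0.015 [389. 178.]
0.02 [390. 189.]
0.025 [390. 201.]
0.03 [390. 213.]
0.035 [391. 226.]
0.04 [391. 240.]
0.045 [391. 254.]
0.05 [392. 269.]
0.055 [392. 286.]
0.06 [393. 303.]
0.065 [393. 321.]
0.07 [394. 340.]
0.075 [395. 361.]
0.08 [395. 383.]
```

The picture puts the fingertips at about 0.05–0.065 m, above the boss. They stand well short of where the stated nose length would place them. I'll open a little, feel downwards for the base plate in small steps and calibrate the tip height that way.

```bash

python3 -m pendant '[{"x":0,"y":1,"z":0,"rx":0,"ry":0,"rz":0},{"x":0,"y":0,"z":0,"rx":0,"ry":0,"rz":0},{"x":0,"y":0,"z":0,"rx":0,"ry":0,"rz":0},{"x":0,"y":0,"z":6,"rx":0,"ry":0,"rz":0},{"x":0,"y":0,"z":6,"rx":0,"ry":0,"rz":0},{"x":0,"y":0,"z":0,"rx":0,"ry":0,"rz":0}]' -0.1
python3 -m pendant '[{"x":0,"y":0,"z":4,"rx":0,"ry":0,"rz":0},{"x":0,"y":0,"z":0,"rx":0,"ry":0,"rz":0}]'
python3 -c "
from h import *
w=eyes.capture('wrist');cv2.imwrite('pics/w6.png',w);P=eyes.camera_params('wrist');p,R,s=tool();print(proj('wrist',p,P),p)
g=cv2.cvtColor(w,cv2.COLOR_BGR2GRAY);print(g[180:300:6,150:370:10])"
```

```text
time_s: 9.22
tool_pos: [0.5253, -0.3588, 0.0296]
ee_rot: [0.326, -3.123, -0.002]
contact_force: [0.4, -0.5, -0.6]
width: 0.552
grip_force: 0.0
time_s: 9.48
tool_pos: [0.5258, -0.3591, 0.0262]
ee_rot: [0.326, -3.124, -0.001]
contact_force: [-0.7, -0.5, 0.4]
width: 0.551
grip_force: 0.0
[258.51190512 238.13776701] [ 0.5259269  -0.35918507  0.02640951]
[[152 155 158 160 135 131 132 132 131 130 133 130 133 132 131 135 129 124
  104 121 117 121]
 [165 164 158 154 129 132 132 125 132 127 131 129 129 131 127 129 124 130
  123 124 117 118]
 [159 164 165 236 235 237 236 236 237 238 237 237 236 235 237 173 175 175
  172 116 109 107]
 [162 159 157 225 236 236 237 235 236 236 237 236 236 236 172 175 174 173
  173 110 110 131]
 [159 162 161 223 237 238 240 239 239 238 238 240 240 224 176 178 175 176
  179 120 113 122]
 [154 158 160 199 240 239 239 240 141 129 141 136 140 126 177 176 177 177
  178 108 114 135]
 [164 166 157 187 239 174 238 241 127 125 125 127 128 126 177 177 177 178
  186 109 111 127]
 [160 162 163 171 182 173 172 175 130 132 129 132 129 126 175 174 177 175
  176 111 111 123]
 [15
[... 412 characters left out ...]
3  83  82 170 155 173  22 114
  127 127 127 128]
 [174 176  33 106 116  13 170 171 168  83  82  85  89 170 156 173  25 116
   82  42 123 128]
 [174 174  42 119  79  24 238 237 173  78  86  85  85 173 164 200  31 106
  116  42 127 123]
 [183 178  51 118  29  23 237 238 169 134  89  83  82 170 162 201  30  43
  113  42 132 125]
 [184  55  28 114  31  24 173 164 173 175  82  82 166 173 174 142  32  28
  116  37  70 122]
 [185  32  94 115  37  20 183 164 171 169 171 173 174 172 171 174  25  30
  113  68  37 124]
 [177  36  67 159  27  21 184 185 170 167 169 169 169 167 175 176  20  26
  156  57  45 123]
 [ 32  40  39 158  27  77 185 186 186 185 187 187 182 173 178 174  27  29
  156  40  36  31]]
```

```bash

for i in 1 2 3 4; do python3 -m pendant '[{"x":0,"y":0,"z":3,"rx":0,"ry":0,"rz":0},{"x":0,"y":0,"z":0,"rx":0,"ry":0,"rz":0}]' | grep -E "tool_pos|contact"; done
```

```text
tool_pos: [0.5259, -0.3591, 0.0234]
contact_force: [0.8, 0.7, -0.0]
tool_pos: [0.5258, -0.3591, 0.0203]
contact_force: [-0.4, 0.1, -0.4]
tool_pos: [0.5258, -0.3591, 0.0173]
contact_force: [0.8, -0.3, 0.3]
tool_pos: [0.5258, -0.3591, 0.0143]
contact_force: [0.8, -0.2, -0.3]
```

```bash

python3 -m pendant '[{"x":0,"y":0,"z":3,"rx":0,"ry":0,"rz":0},{"x":0,"y":0,"z":3,"rx":0,"ry":0,"rz":0},{"x":0,"y":0,"z":0,"rx":0,"ry":0,"rz":0}]' | grep -E "tool_pos|contact"
python3 -m pendant '[{"x":0,"y":0,"z":0,"rx":0,"ry":0,"rz":0},{"x":0,"y":0,"z":0,"rx":0,"ry":0,"rz":0},{"x":0,"y":0,"z":0,"rx":0,"ry":0,"rz":0}]' 1 40
```

```text
tool_pos: [0.5257, -0.359, 0.0082]
contact_force: [1.4, 0.0, -0.1]
time_s: 11.28
tool_pos: [0.5262, -0.3593, 0.0087]
ee_rot: [-0.326, 3.124, -0.0]
contact_force: [0.3, -0.5, 0.6]
width: 0.341
grip_force: 41.5
```

The boss is gripped: width 29 mm, 41 N. The real fingertips stand about 20 mm behind the reported TCP, so I'll account for that from here. Next I lift and turn square to the board.

```bash

python3 -m pendant '[{"x":0,"y":0,"z":-10,"rx":0,"ry":0,"rz":0},{"x":0,"y":0,"z":-20,"rx":0,"ry":0,"rz":4},{"x":0,"y":0,"z":-25,"rx":0,"ry":0,"rz":4},{"x":0,"y":0,"z":-15,"rx":0,"ry":0,"rz":4},{"x":0,"y":0,"z":-5,"rx":0,"ry":0,"rz":3.8},{"x":0,"y":0,"z":0,"rx":0,"ry":0,"rz":0},{"x":0,"y":0,"z":0,"rx":0,"ry":0,"rz":0}]' && python3 -c "
from h import *
plan(.5873,.0453,.060,-.068)"
```

```text
time_s: 12.15
tool_pos: [0.5256, -0.3589, 0.0832]
ee_rot: [-0.104, -3.139, -0.001]
contact_force: [0.4, 0.5, -2.9]
width: 0.343
grip_force: 41.0
shift [-34.8 407.4  23.4] heading -0.066  rz 0.1 t 12.15
```

```bash

python3 -m pendant '[{"x":-5,"y":18,"z":0,"rx":0,"ry":0,"rz":0},{"x":-5,"y":35,"z":0,"rx":0,"ry":0,"rz":0},{"x":-5,"y":40,"z":0,"rx":0,"ry":0,"rz":0},{"x":-5,"y":40,"z":0,"rx":0,"ry":0,"rz":0},{"x":-5,"y":40,"z":0,"rx":0,"ry":0,"rz":0},{"x":-5,"y":40,"z":0,"rx":0,"ry":0,"rz":0},{"x":-5,"y":40,"z":0,"rx":0,"ry":0,"rz":0},{"x":0,"y":40,"z":0,"rx":0,"ry":0,"rz":0},{"x":0,"y":40,"z":0,"rx":0,"ry":0,"rz":0},{"x":0,"y":35,"z":0,"rx":0,"ry":0,"rz":0},{"x":0,"y":25,"z":0,"rx":0,"ry":0,"rz":0},{"x":0,"y":14,"z":8,"rx":0,"ry":0,"rz":0},{"x":0,"y":0,"z":10,"rx":0,"ry":0,"rz":0},{"x":0,"y":0,"z":5,"rx":0,"ry":0,"rz":0},{"x":0,"y":0,"z":0,"rx":0,"ry":0,"rz":0}]' && python3 -c "
from h import *
plan(.5873,.0453,.0295,-.068)
w=eyes.capture('wrist');cv2.imwrite('pics/w7.png',w);s=eyes.capture('side');cv2.imwrite('pics/s7.png',s)
u,v=proj('side',[.58,.03,.03]).astype(int);c=s[v-60:v+60,u-80:u+80]
cv2.imwrite('pics/v7.png',np.hstack([cv2.resize(w,(400,300)),cv2.resize(c,(400,300),interpolation=cv2.INTER_CUBIC)]))"
```

```text
time_s: 14.02
tool_pos: [0.5878, 0.0425, 0.0596]
ee_rot: [-0.11, -3.138, 0.002]
contact_force: [-0.6, 0.5, -3.0]
width: 0.343
grip_force: 41.0
shift [ 0.6  2.8 30.1] heading -0.07  rz -0.1 t 14.03
```

```bash

python3 -m pendant '[{"x":0,"y":3,"z":8,"rx":0,"ry":0,"rz":0},{"x":0,"y":0,"z":10,"rx":0,"ry":0,"rz":0},{"x":0,"y":0,"z":6,"rx":0,"ry":0,"rz":0},{"x":0,"y":0,"z":4,"rx":0,"ry":0,"rz":0},{"x":0,"y":0,"z":1,"rx":0,"ry":0,"rz":0},{"x":0,"y":0,"z":0,"rx":0,"ry":0,"rz":0}]' | grep -E "pos|contact"
python3 -m pendant '[{"x":0,"y":0,"z":1,"rx":0,"ry":0,"rz":0},{"x":0,"y":0,"z":0,"rx":0,"ry":0,"rz":0}]' | grep -E "pos|contact"
python3 -m pendant '[{"x":0,"y":0,"z":0.5,"rx":0,"ry":0,"rz":0},{"x":0,"y":0,"z":0,"rx":0,"ry":0,"rz":0}]' | grep -E "time|pos|contact"
```

```text
tool_pos: [0.5888, 0.0475, 0.0317]
contact_force: [-0.2, 0.5, -3.3]
tool_pos: [0.5888, 0.0475, 0.0308]
contact_force: [-0.2, -0.3, -3.2]
time_s: 15.38
tool_pos: [0.5887, 0.0475, 0.0301]
contact_force: [0.6, 0.1, -3.4]
```

```bash

python3 -m pendant '[{"x":0,"y":0,"z":1,"rx":0,"ry":0,"rz":0},{"x":0,"y":0,"z":0,"rx":0,"ry":0,"rz":0}]' | grep -E "pos|contact"
python3 -m pendant '[{"x":0,"y":0,"z":0.5,"rx":0,"ry":0,"rz":0},{"x":0,"y":0,"z":0,"rx":0,"ry":0,"rz":0}]' | grep -E "time|pos|contact"
```

```text
tool_pos: [0.5886, 0.0474, 0.029]
contact_force: [-0.3, 0.1, -3.4]
time_s: 15.88
tool_pos: [0.5887, 0.0474, 0.0287]
contact_force: [-0.1, 0.1, -1.0]
```

The underside is touching the board. Now I slide towards the side stop (-y) and the back stops (+x) until I feel contact.

```bash

python3 -m pendant '[{"x":0,"y":-2,"z":0,"rx":0,"ry":0,"rz":0},{"x":0,"y":-1,"z":0,"rx":0,"ry":0,"rz":0},{"x":0,"y":0,"z":0,"rx":0,"ry":0,"rz":0}]' | grep -E "pos|contact"
python3 -m pendant '[{"x":0,"y":-1,"z":0,"rx":0,"ry":0,"rz":0},{"x":0,"y":0,"z":0,"rx":0,"ry":0,"rz":0}]' | grep -E "time|pos|contact"
python3 -m pendant '[{"x":-1,"y":0,"z":0,"rx":0,"ry":0,"rz":0},{"x":0,"y":0,"z":0,"rx":0,"ry":0,"rz":0}]' | grep -E "time|pos|contact"
```

```text
tool_pos: [0.5887, 0.0443, 0.0287]
contact_force: [0.3, -0.3, -1.7]
time_s: 16.5
tool_pos: [0.5886, 0.0435, 0.0287]
contact_force: [-0.2, 0.9, -1.7]
time_s: 16.75
tool_pos: [0.5891, 0.0434, 0.0287]
contact_force: [-3.6, 0.0, 2.7]
```

```bash

python3 -m pendant '[{"x":0,"y":-1,"z":0,"rx":0,"ry":0,"rz":0},{"x":0,"y":0,"z":0,"rx":0,"ry":0,"rz":0}]' | grep -E "pos|contact"
python3 -m pendant '[{"x":0,"y":-0.7,"z":0,"rx":0,"ry":0,"rz":0},{"x":0,"y":0,"z":0,"rx":0,"ry":0,"rz":0}]' | grep -E "time|pos|contact"
```

```text
tool_pos: [0.5895, 0.0428, 0.0287]
contact_force: [-1.1, 2.3, 1.7]
time_s: 17.25
tool_pos: [0.5896, 0.0423, 0.0287]
contact_force: [0.5, 2.6, 1.0]
```

```bash

python3 -m pendant '[{"x":-1,"y":0,"z":0,"rx":0,"ry":0,"rz":0},{"x":0,"y":0,"z":0,"rx":0,"ry":0,"rz":0}]' | grep -E "pos|contact"
python3 -m pendant '[{"x":-0.5,"y":-0.7,"z":0,"rx":0,"ry":0,"rz":0},{"x":0,"y":0,"z":0,"rx":0,"ry":0,"rz":0}]' | grep -E "time|pos|contact"
```

```text
tool_pos: [0.5896, 0.0423, 0.0287]
contact_force: [-3.6, 3.4, 4.7]
time_s: 17.75
tool_pos: [0.5896, 0.0423, 0.0287]
contact_force: [-4.5, 5.2, 5.3]
```

Both contacts hold firm, and the position (0.5896, 0.0423) agrees with the seen home. I release and lift.

```bash
python3 -c "
from h import *
plan(.5896,.0423,.0287,-.068)"
python3 -m pendant '[{"x":0,"y":0,"z":0,"rx":0,"ry":0,"rz":0},{"x":0,"y":0,"z":0,"rx":0,"ry":0,"rz":0},{"x":0,"y":0,"z":0,"rx":0,"ry":0,"rz":0}]' -0.2 | grep -E "contact|width"
python3 -m pendant '[{"x":0,"y":0,"z":-15,"rx":0,"ry":0,"rz":0},{"x":0,"y":0,"z":-35,"rx":0,"ry":0,"rz":0},{"x":0,"y":0,"z":-40,"rx":0,"ry":0,"rz":0},{"x":0,"y":0,"z":-40,"rx":0,"ry":0,"rz":0},{"x":0,"y":0,"z":-40,"rx":0,"ry":0,"rz":0},{"x":0,"y":0,"z":-20,"rx":0,"ry":0,"rz":0},{"x":0,"y":0,"z":0,"rx":0,"ry":0,"rz":0},{"x":0,"y":0,"z":0,"rx":0,"ry":0,"rz":0}]'
python3 look.py w8 knob hub bracket cam_pin; python3 -c "
import cv2
w=cv2.imread('pics/w8.png');cv2.imwrite('pics/v8.png',cv2.resize(w[0:300,80:480],(800,600),interpolation=cv2.INTER_CUBIC))"
```

```text
shift [ 0.1  0.  -0. ] heading -0.067  rz 0.1 t 17.75
contact_force: [-0.6, -0.3, 0.3]
width: 0.602
time_s: 19.12
tool_pos: [0.5901, 0.0407, 0.218]
ee_rot: [-0.106, -3.139, 0.0]
contact_force: [-0.6, 0.7, -0.7]
width: 0.597
grip_force: 0.0
knob [([0.4808, -0.0069, 0.1166], 0.94)]
hub [([0.5128, 0.0332, 0.0675], 0.58)]
bracket [([0.5252, -0.1971, 0.0201], 0.76), ([0.5835, 0.0376, 0.0399], 0.59), ([0.5527, 0.0505, 0.0167], 0.55)]
cam_pin []
[0.59012837 0.04079424 0.21747264] [-1.06335439e-01 -3.13780594e+00  4.37513133e-04] 19.375
```

View pics/v8.png

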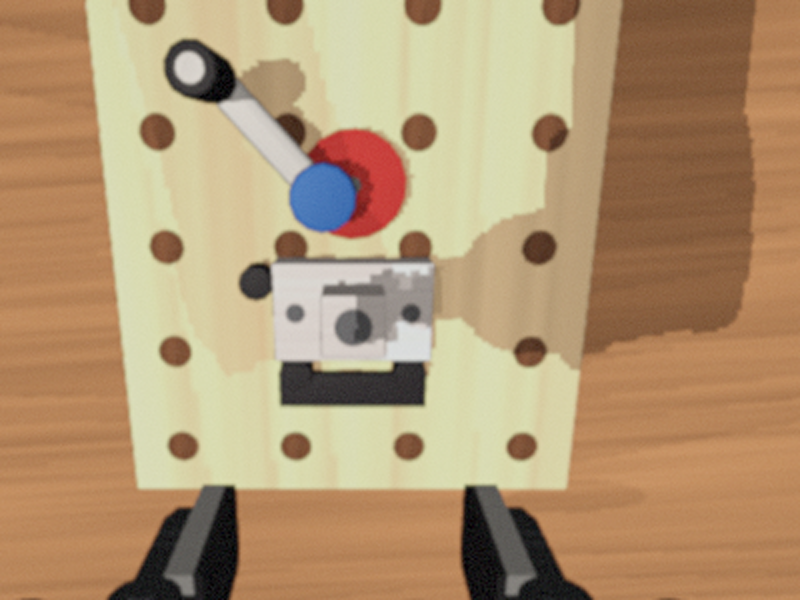

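The bracket sits square against the side stop (256,282) and both back stops, with the cam clear of it. The grip top is at (189,67) and the hub at (324,197).

```bash
python3 - <<'E'
from h import *
import json
P=json.load(open("w8.json"));f=lambda u,v,z:ray("wrist",80+u/2,v/2,z,P)[:2]
k=f(189,67,.115);h=f(324,197,.07);print("knob",k,"hub",h,np.linalg.norm(k-h),"pin",f(355,182,.04))
q=[f(274,263,.04),f(433,263,.04),f(432,361,.04),f(276,361,.04)];print("bracket",np.mean(q,0),[np.arctan2(-(q[1]-q[0])[0],(q[1]-q[0])[1]),np.arctan2(-(q[2]-q[3])[0],(q[2]-q[3])[1])])
plan(.5*(k[0]+.4808),.5*(k[1]-.0086),.058,-.068)
E
```

```text
knob [ 0.48041517 -0.00995308] hub [0.53082245 0.03193848] 0.06554232846521471 pin [0.52703414 0.04591078]
bracket [0.5904155  0.04119815] [np.float64(-0.06714330976009694), np.float64(-0.06714305944596263)]
shift [105.6 -57.3 159.7] heading -0.068  rz 0.0 t 19.38
```

```bash

python3 -m pendant '[{"x":15,"y":-8,"z":0,"rx":0,"ry":0,"rz":0},{"x":30,"y":-16,"z":0,"rx":0,"ry":0,"rz":0},{"x":30,"y":-17,"z":10,"rx":0,"ry":0,"rz":0},{"x":21,"y":-12,"z":20,"rx":0,"ry":0,"rz":0},{"x":10,"y":-5,"z":20,"rx":0,"ry":0,"rz":0},{"x":0,"y":0,"z":0,"rx":0,"ry":0,"rz":0},{"x":0,"y":0,"z":0,"rx":0,"ry":0,"rz":0}]' -0.2 >/dev/null; python3 -c "
from h import *
plan(.4806,-.0097,.058,-.068)"
```

```text
shift [  1.6  -0.4 111.1] heading -0.067  rz 0.0 t 20.25
```

```bash

python3 -m pendant '[{"x":1.5,"y":-0.5,"z":25,"rx":0,"ry":0,"rz":0},{"x":0,"y":0,"z":30,"rx":0,"ry":0,"rz":0},{"x":0,"y":0,"z":25,"rx":0,"ry":0,"rz":0},{"x":0,"y":0,"z":15,"rx":0,"ry":0,"rz":0},{"x":0,"y":0,"z":9,"rx":0,"ry":0,"rz":0},{"x":0,"y":0,"z":6,"rx":0,"ry":0,"rz":0},{"x":0,"y":0,"z":0,"rx":0,"ry":0,"rz":0}]' | grep -E "pos|contact"
python3 -m pendant '[{"x":0,"y":0,"z":0,"rx":0,"ry":0,"rz":0},{"x":0,"y":0,"z":0,"rx":0,"ry":0,"rz":0},{"x":0,"y":0,"z":0,"rx":0,"ry":0,"rz":0},{"x":0,"y":0,"z":0,"rx":0,"ry":0,"rz":0}]' 1 60
```

```text
tool_pos: [0.4798, -0.0101, 0.0587]
contact_force: [1.0, -0.0, -0.5]
time_s: 21.62
tool_pos: [0.4802, -0.0098, 0.0592]
ee_rot: [0.106, 3.138, 0.001]
contact_force: [-1.6, 1.2, 6.4]
width: 0.225
grip_force: 58.4
```

The grip is held at 19 mm width. Next I work out the circular path in tool axes, plus a force readout along the tangent.

```bash
cat > st.py <<'E'
from h import *
c=np.array([.5308,.0322]);p0=np.array([.4802,-.0098])
p,R,s=tool();d=p[:2]-c;a0=np.arctan2(*(p0-c)[::-1]);a=np.arctan2(d[1],d[0])
tang=np.array([np.sin(a),-np.cos(a)]);F=np.array(s["contact_force"])
print("turned %.3f rad r %.1f mm  pull %.1f  radial(out on tool) %.1f fz %.1f t %.2f"%((a0-a)%(2*np.pi) if (a0-a)%(2*np.pi)<6 else (a0-a)%(2*np.pi)-2*np.pi,1e3*np.linalg.norm(d),-F[:2]@tang,F[:2]@d/np.linalg.norm(d),F[2],s["time_s"]))
E
python3 st.py; python3 -c "
import numpy as np
f=np.arctan2(-.0453,.0476)+.05*np.arange(37);q=np.round(65*np.c_[np.cos(f),np.sin(f)],1);d=np.diff(q,axis=0)
for i,r in enumerate(d):print('%.2f'%(.05*(i+1)),np.round(r,1),end=' ; ')"
```

```text
turned 0.000 rad r 65.7 mm  pull -1.9  radial(out on tool) 0.5 fz 6.4 t 21.62
0.05 [2.2 2.4] ; 0.10 [2.  2.5] ; 0.15 [2.  2.6] ; 0.20 [1.7 2.7] ; 0.25 [1.7 2.8] ; 0.30 [1.5 2.9] ; 0.35 [1.4 3. ] ; 0.40 [1.2 3. ] ; 0.45 [1.1 3. ] ; 0.50 [0.9 3.1] ; 0.55 [0.8 3.2] ; 0.60 [0.6 3.2] ; 0.65 [0.4 3.2] ; 0.70 [0.3 3.3] ; 0.75 [0.1 3.2] ; 0.80 [-0.1  3.3] ; 0.85 [-0.2  3.2] ; 0.90 [-0.3  3.2] ; 0.95 [-0.6  3.2] ; 1.00 [-0.7  3.2] ; 1.05 [-0.8  3.1] ; 1.10 [-1.   3.1] ; 1.15 [-1.2  3.1] ; 1.20 [-1.3  2.9] ; 1.25 [-1.4  3. ] ; 1.30 [-1.6  2.8] ; 1.35 [-1.8  2.7] ; 1.40 [-1.8  2.7] ; 1.45 [-2.   2.5] ; 1.50 [-2.2  2.5] ; 1.55 [-2.2  2.3] ; 1.60 [-2.4  2.3] ; 1.65 [-2.5  2.1] ; 1.70 [-2.5  2. ] ; 1.75 [-2.7  1.8] ; 1.80 [-2.8  1.7] ;
```

```bash

python3 -m pendant '[{"x":2.2,"y":2.4,"z":-1.5,"rx":0,"ry":0,"rz":0},{"x":2.0,"y":2.5,"z":0,"rx":0,"ry":0,"rz":0},{"x":0,"y":0,"z":0,"rx":0,"ry":0,"rz":0}]' >/dev/null; python3 st.py
python3 -m pendant '[{"x":2,"y":2.6,"z":0,"rx":0,"ry":0,"rz":0},{"x":1.7,"y":2.7,"z":0,"rx":0,"ry":0,"rz":0},{"x":0,"y":0,"z":0,"rx":0,"ry":0,"rz":0}]' >/dev/null; python3 st.py
```

```text
turned 0.097 rad r 65.7 mm  pull 1.6  radial(out on tool) -3.5 fz -7.0 t 22.00
turned 0.191 rad r 65.7 mm  pull 0.6  radial(out on tool) -4.5 fz -7.0 t 22.38
```

```bash

python3 -m pendant '[{"x":1.0,"y":3.2,"z":0.7,"rx":0,"ry":0,"rz":0},{"x":1.3,"y":3.0,"z":0,"rx":0,"ry":0,"rz":0},{"x":0,"y":0,"z":0,"rx":0,"ry":0,"rz":0}]' >/dev/null; python3 st.py
python3 -m pendant '[{"x":1.4,"y":3.0,"z":0,"rx":0,"ry":0,"rz":0},{"x":0,"y":0,"z":0,"rx":0,"ry":0,"rz":0}]' >/dev/null; python3 st.py
```

```text
turned 0.296 rad r 65.9 mm  pull 1.7  radial(out on tool) -0.3 fz 2.3 t 22.75
turned 0.351 rad r 65.9 mm  pull 2.5  radial(out on tool) 2.4 fz 4.9 t 23.00
```

```bash

python3 -m pendant '[{"x":1.3,"y":3.0,"z":0,"rx":0,"ry":0,"rz":0},{"x":0,"y":0,"z":0,"rx":0,"ry":0,"rz":0}]' >/dev/null; python3 st.py
python3 -m pendant '[{"x":1.2,"y":3.0,"z":0,"rx":0,"ry":0,"rz":0},{"x":0,"y":0,"z":0,"rx":0,"ry":0,"rz":0}]' >/dev/null; python3 st.py
```

```text
turned 0.402 rad r 66.0 mm  pull 2.2  radial(out on tool) 2.6 fz 5.8 t 23.25
turned 0.452 rad r 66.0 mm  pull 1.6  radial(out on tool) 3.1 fz 5.1 t 23.50
```

```bash

python3 -m pendant '[{"x":1.0,"y":3.1,"z":0,"rx":0,"ry":0,"rz":0},{"x":0,"y":0,"z":0,"rx":0,"ry":0,"rz":0}]' >/dev/null; python3 st.py
```

```text
turned 0.503 rad r 66.1 mm  pull 1.9  radial(out on tool) 2.3 fz 5.1 t 23.75
```

Still only drag (about 2 N), so I go on.

```bash

python3 -m pendant '[{"x":0.9,"y":3.2,"z":-0.2,"rx":0,"ry":0,"rz":0},{"x":0,"y":0,"z":0,"rx":0,"ry":0,"rz":0}]' >/dev/null; python3 st.py
python3 -m pendant '[{"x":0.7,"y":3.2,"z":0,"rx":0,"ry":0,"rz":0},{"x":0,"y":0,"z":0,"rx":0,"ry":0,"rz":0}]' >/dev/null; python3 st.py
```

```text
turned 0.554 rad r 66.1 mm  pull 1.2  radial(out on tool) 2.4 fz 3.5 t 24.00
turned 0.602 rad r 66.1 mm  pull 0.6  radial(out on tool) 0.7 fz 2.7 t 24.25
```

```bash

python3 -m pendant '[{"x":0.6,"y":3.2,"z":0,"rx":0,"ry":0,"rz":0},{"x":0,"y":0,"z":0,"rx":0,"ry":0,"rz":0}]' >/dev/null; python3 st.py
```

```text
turned 0.651 rad r 66.1 mm  pull 2.0  radial(out on tool) 0.7 fz 2.4 t 24.50
```

```bash

python3 -m pendant '[{"x":0.3,"y":3.3,"z":0,"rx":0,"ry":0,"rz":0},{"x":0,"y":0,"z":0,"rx":0,"ry":0,"rz":0}]' >/dev/null; python3 st.py
python3 -m pendant '[{"x":0.1,"y":3.2,"z":0,"rx":0,"ry":0,"rz":0},{"x":0,"y":0,"z":0,"rx":0,"ry":0,"rz":0}]' >/dev/null; python3 st.py
```

```text
turned 0.701 rad r 66.1 mm  pull 1.9  radial(out on tool) 2.3 fz 1.0 t 24.75
turned 0.749 rad r 66.2 mm  pull 1.9  radial(out on tool) 1.8 fz 2.4 t 25.00
```

```bash

python3 -m pendant '[{"x":0,"y":3.3,"z":0,"rx":0,"ry":0,"rz":0},{"x":0,"y":0,"z":0,"rx":0,"ry":0,"rz":0}]' >/dev/null; python3 st.py
```

```text
turned 0.800 rad r 66.2 mm  pull 1.3  radial(out on tool) 1.5 fz 0.9 t 25.25
```

```bash

python3 -m pendant '[{"x":-0.2,"y":3.2,"z":0,"rx":0,"ry":0,"rz":0},{"x":0,"y":0,"z":0,"rx":0,"ry":0,"rz":0}]' >/dev/null; python3 st.py
python3 -m pendant '[{"x":-0.3,"y":3.2,"z":0,"rx":0,"ry":0,"rz":0},{"x":0,"y":0,"z":0,"rx":0,"ry":0,"rz":0}]' >/dev/null; python3 st.py
```

```text
turned 0.846 rad r 66.2 mm  pull 1.9  radial(out on tool) 1.9 fz 1.7 t 25.50
turned 0.873 rad r 66.3 mm  pull 6.1  radial(out on tool) 1.4 fz 3.9 t 25.75
```

```bash

python3 -m pendant '[{"x":-0.5,"y":3.2,"z":0,"rx":0,"ry":0,"rz":0},{"x":0,"y":0,"z":0,"rx":0,"ry":0,"rz":0}]' >/dev/null; python3 st.py
```

```text
turned 0.897 rad r 66.5 mm  pull 9.5  radial(out on tool) 1.1 fz 4.6 t 26.00
```

Tightening began at about 0.855 rad. I go on in smaller steps.

```bash

python3 -m pendant '[{"x":-0.4,"y":2,"z":0,"rx":0,"ry":0,"rz":0},{"x":0,"y":0,"z":0,"rx":0,"ry":0,"rz":0}]' >/dev/null; python3 st.py
```

```text
turned 0.920 rad r 66.5 mm  pull 11.4  radial(out on tool) 1.2 fz 5.8 t 26.25
```

```bash

python3 -m pendant '[{"x":-0.4,"y":2,"z":0,"rx":0,"ry":0,"rz":0},{"x":0,"y":0,"z":0,"rx":0,"ry":0,"rz":0}]' >/dev/null; python3 st.py
```

```text
turned 0.950 rad r 66.5 mm  pull 11.2  radial(out on tool) 1.8 fz 6.5 t 26.50
```

The pull has levelled at about 11.3 N, so the clutch has slipped since about 0.91 rad. I aim for about 1.02 rad, mid-slip.

```bash

python3 -m pendant '[{"x":-0.5,"y":2,"z":0,"rx":0,"ry":0,"rz":0},{"x":0,"y":0,"z":0,"rx":0,"ry":0,"rz":0}]' >/dev/null; python3 st.py
```

```text
turned 0.980 rad r 66.5 mm  pull 11.4  radial(out on tool) 1.7 fz 5.2 t 26.75
```

```bash

python3 -m pendant '[{"x":-0.6,"y":2,"z":0,"rx":0,"ry":0,"rz":0},{"x":0,"y":0,"z":0,"rx":0,"ry":0,"rz":0}]' >/dev/null; python3 st.py
```

```text
turned 1.012 rad r 66.6 mm  pull 10.7  radial(out on tool) 1.4 fz 5.3 t 27.00
```

```bash

python3 -m pendant '[{"x":0.4,"y":-1.5,"z":0,"rx":0,"ry":0,"rz":0},{"x":0.4,"y":-1.5,"z":0,"rx":0,"ry":0,"rz":0},{"x":0,"y":0,"z":0,"rx":0,"ry":0,"rz":0}]' >/dev/null; python3 st.py
```

```text
turned 1.004 rad r 66.4 mm  pull 5.5  radial(out on tool) 1.4 fz 2.7 t 27.38
```

```bash

python3 -m pendant '[{"x":0.6,"y":-2.2,"z":0,"rx":0,"ry":0,"rz":0},{"x":0,"y":0,"z":0,"rx":0,"ry":0,"rz":0}]' >/dev/null; python3 st.py
python3 -m pendant '[{"x":0,"y":0,"z":0,"rx":0,"ry":0,"rz":0},{"x":0,"y":0,"z":0,"rx":0,"ry":0,"rz":0},{"x":0,"y":0,"z":0,"rx":0,"ry":0,"rz":0}]' -0.2 | grep -E "width|contact"
```

```text
turned 0.994 rad r 66.3 mm  pull 1.8  radial(out on tool) 0.8 fz 1.3 t 27.62
contact_force: [0.6, -0.2, -0.6]
width: 0.598
```

```bash

python3 -m pendant '[{"x":0,"y":0,"z":-10,"rx":0,"ry":0,"rz":0},{"x":0,"y":0,"z":-30,"rx":0,"ry":0,"rz":0},{"x":0,"y":0,"z":-40,"rx":0,"ry":0,"rz":0},{"x":0,"y":0,"z":-40,"rx":0,"ry":0,"rz":0},{"x":0,"y":0,"z":-40,"rx":0,"ry":0,"rz":0},{"x":-30,"y":0,"z":0,"rx":0,"ry":0,"rz":0},{"x":-40,"y":0,"z":0,"rx":0,"ry":0,"rz":0},{"x":-40,"y":0,"z":0,"rx":0,"ry":0,"rz":0},{"x":0,"y":0,"z":0,"rx":0,"ry":0,"rz":0},{"x":0,"y":0,"z":0,"rx":0,"ry":0,"rz":0}]' | grep -E "time|pos|contact"
python3 look.py w9 knob hub cam_pin bracket; python3 - <<'E'
from h import *
import json
P=json.load(open("w9.json"));im=cv2.imread("pics/w9.png");hsv=cv2.cvtColor(im,cv2.COLOR_BGR2HSV);H,S,V=cv2.split(hsv)
for nm,mm,z in(("blue",(H>100)&(H<125)&(S>110)&(V>70),.07),("red",((H<6)|(H>174))&(S>150)&(V>80),.037)):
    n,l,st,c=cv2.connectedComponentsWithStats(mm.astype(np.uint8))
    for i in range(1,n):
        if st[i,4]>60: print(nm,st[i],ray("wrist",*c[i],z,P)[:2])
# bracket base outline: low-saturation bright region near home
m=((S<45)&(V>90)).astype(np.uint8);n,l,st,c=cv2.connectedComponentsWithStats(m)
for i in range(1,n):
    if st[i,4]>300:
        r=cv2.minAreaRect(np.argwhere(l==i)[:,::-1].astype(np.float32));print("grey",st[i],r,ray("wrist",*r[0],.04,P)[:2])
E
```

```text
time_s: 29.25
tool_pos: [0.5763, 0.0437, 0.2195]
contact_force: [-0.5, -1.2, -0.2]
knob [([0.4684, 0.0526, 0.117], 0.59)]
hub [([0.5202, 0.0466, 0.0676], 0.68)]
cam_pin []
bracket [([0.5862, 0.0395, 0.0412], 0.97), ([0.5245, -0.1943, 0.0192], 0.58), ([0.4668, 0.0518, 0.119], 0.58)]
[0.57657933 0.04376365 0.21997177] [1.05843851e-01 3.13963554e+00 1.45886273e-04] 29.5
blue [224  99  32  32 803] [0.53054328 0.03116516]
blue [ 185  311   97   60 4336] [0.77478507 0.00671928]
red [ 230   93   48   51 1181] [0.54234635 0.04970591]
red [ 489  159   23   85 1458] [0.63803082 0.30054888]
grey [227  45  34  57 860] ((246.50001525878906, 76.0), (21.187265396118164, 59.76704788208008), 18.43494987487793) [0.49909267 0.03949378]
grey [134 102  29 152 937] ((147.6679229736328, 177.37258911132812), (152.60372924804688, 13.104073524475098), 83.774169921875) [ 0.59136038 -0.06938648]
grey [ 214  142   80   53 3982] ((253.5, 168.0), (52.0, 79.0), 90.0) [0.58869687 0.03997553]
grey [163 243  29  55 406] ((175.89256286621094, 268.4129943847656), (15.231904029846191, 57.13325500488281), 15.802515029907227) [ 0.69986065 -0.05533277]
grey [320 245  27  53 397] ((333.9141845703125, 269.58758544921875), (54.607276916503906, 15.103245735168457), 75.37911987304688) [0.71335218 0.12252978]
```

```bash
python3 -c "
from cell import ctrl
print(ctrl.close_job())"
```

```text
the job is handed in; nothing more can be done
None
```

The bracket is seated square against all three stops and clamped; I stopped the crank about 0.1 rad into the clutch slip, let go of it and handed the job in at about 29.5 s, with no verdict returned.

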